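Offer up the end plate of a permeameter cell for its screws

ROBOT

A 7-joint arm with a two-finger parallel gripper is mounted at the origin on a cart in front of the work surface, level with it; the furniture and walls round the work are solid. World frame = base frame: x ahead of the robot, y to its left, z up, the work surface at z = 0. Lengths are in m, angles in rad, forces in N, time in s.
With the tool pointing down it reaches from about 0.4 to 0.9 m from the base axis. Payload 5.6 kg.
Tool frame: the origin (TCP) lies midway between the tips of the shut fingers; the grasp point (between the pads) lies arm.pinch_z behind it (arm.pinch_z is the distance from the TCP to the grasp point, in m); z points along the fingers, y is the line along which they close (so a half turn about z gives the same grasp; the last joint's range is limited). The gripper opens to 92 mm and grips with 3 to 60 N. Pads are 20 mm wide; open, the fingers measure 128 mm over their backs; the gripper's body (75 mm by 189 mm) begins 69 mm behind the grasp point.
Start: joints at [-1.366, 0.468, -0.012, 1.603, 0.006, 1.071, -0.056], TCP at [0.159, 0.63, 0.215] pointing down, gripper open.
Joint ranges: [-2.53, 2.53], [-0.31, 2.02], [-1.57, 1.55], [0.28, 2.44], [-1.29, 4.43], [0.15, 1.84], [-2.92, 2.92]. Speed limits (rad/s): [2.57, 2.57, 3.14, 3.14, 3.14, 3.14, 3.14].

INTERFACE

Orientations are given as a rotation vector (axis times angle).
In Python, from bench import arm gives the robot as it stands.
- The arm moves only by the tool send_path, called after "Emit:" in YAML: its name, and indented under it one key for each argument. Schema: {"type":"object","properties":{"rows":{"type":"string"},"clamp_n":{"type":"number"},"only":{"type":"string"},"quiet":{"type":"boolean"},"lines":{"type":"string"}},"required":["rows"],"additionalProperties":false}. rows is a string of 1 to 8 rows, one to a line, with the numbers parted by spaces; each row has 5 numbers: the finger opening in m, then dx, dy, dz in units of 100 mm, then a turn about the tool's z in units of 0.2 rad; each row shifts and turns the commanded pose from where the row before left it, along the tool's axes as they then stand; what a row does not reach is not made up. A row lasts 1/12 s, in which the tool goes at most 0.0417 m and 0.125 rad, less where a joint would pass 70% of its speed; a pose out of reach is approached as far as the arm can. The fingers move at their own pace and stop on an object; clamp_n is the grip in N (left out, the last holds). Time passes only in rows, so rows that do not move let the fingers close. The tool returns the time, the measured TCP pose, the force, the opening and the grip force at its end. only (a regular expression) keeps the lines of the reply that match it, lines (a string "A,B") keeps lines A to B, and quiet returns only ok. Input that does not fit is refused with a message, and nothing moves.
- arm.get_state(): the state, without advancing time (a new reading comes with each control period).
- arm.get_image(name): name is "scene" or "side" or "wrist"; returns a dict with "img" (480x640x3 uint8, red, green, blue), "mtx" (3x3 intrinsics, pixels), "origin" and "orientation" of the camera in the world; the wrist camera has in their place "tool_from_camera" (4x4, takes a point from camera to tool coordinates, whose origin is the TCP and whose axes are the flange's). Camera axes: x right, y down, z forward; pixel columns grow to the right and rows downward; lengths in m; the calibration is good to about 2 mm. A picture is of the moment at which its call begins: read the wrist's pose just before it. There is no depth.
- arm.finish_job(): hands the job in; it is judged then, once.
The state is a dict: "clock": time; "joints": joint angles; "qvel": joint speeds; "tau": joint torques, N m; "tool_pos": TCP position; "tcp_rot": TCP orientation; "ft_force": force on the tool from outside, world axes, zero at the start; "moment": the same for the moment, N m; "gripper_width": finger opening in m; "gripper_force": force on a finger pad.
Only numpy, scipy, OpenCV 4.12 (cv2) and the standard library are available. Lean on these libraries where they do the work, as an engineer would, in place of code of your own. Each camera call takes 0.05 s, during which the arm holds its last target. There are 200 camera calls.

TASK

Lift the red transit cover off the permeameter cell and lay it right side up on the rubber mat, then pick up the aluminium end plate and hold it level and still about a centimetre above the cell's flange, hose barb on the same side as the drain tap, so that each threaded hole can be fully seen straight down through its hole in the plate and the screws can be started. Do not knock the plate against the cell, and leave everything else on the table where it is. Finish while still holding the plate hovering there: do not put it down or let it go.

Things in the scene. Friction and masses are not known exactly. Their poses are not given: they have to be found in the camera images.
- cell: Permeameter cell, fixed: 140 mm square base, blue cylinder, 130 mm square aluminium flange whose top is 94 mm up. Origin under its centre, z up. In the flange an 80 mm bore (porous disc 18 mm down), a black O-ring and four threaded M6 holes (7 mm, in 11 mm brass bushes) at x, y = +-52 mm. A brass drain tap (barb, blue lever) sticks out 48 mm from the base to the cell's -x.
- cell_top (a point): Centre of the cell flange's top face, 94 mm above the cell's origin; axes as the cell's.
- cell_hole0 (a point): Mouth of the cell's front left (-52, +52) mm threaded hole, in the flange's top face (x, y in the cell's frame).
- cell_hole1 (a point): Mouth of the cell's back left (+52, +52) mm threaded hole, in the flange's top face (x, y in the cell's frame).
- cell_hole2 (a point): Mouth of the cell's back right (+52, -52) mm threaded hole, in the flange's top face (x, y in the cell's frame).
- cell_hole3 (a point): Mouth of the cell's front right (-52, -52) mm threaded hole, in the flange's top face (x, y in the cell's frame).
- cover: Loose red plastic transit cover, 0.1 to 0.16 kg, on the cell. Origin under its centre, z up. Spigot 74 mm across, z 0 to 10 mm, sits in the cell's bore with 3 mm clearance all round; disc 104 mm across, z 10 to 17, rests on the flange; knob to grasp from above, z 17 to 51 (25 mm across at the neck, 28 mm above z = 34). It stands steadily on its spigot.
- mat: Flat dark rubber mat, fixed, 300 x 200 mm (its x, y), 3 mm thick; origin at the centre of its underside. The end plate lies on its half towards +x; its half towards -x is empty.
- plate: Loose aluminium end plate, 0.33 to 0.6 kg, 130 mm square, 10 mm thick. Origin under its centre, z up. Four 14 mm through holes at x, y = +-52 mm. On its middle a brass port block to grasp: 46 mm along x, 30 mm along y (flat faces to +y and -y), z 10 to 50 mm; black bleed screw, 17 mm wide, on top up to z 61. A brass hose barb sticks out of the block 31 mm to the plate's -x, at z 36.
- plate_hole0 (a point): Centre of the plate's front left (-52, +52) mm clearance hole, in its underside (x, y in the plate's frame); belongs over cell_hole0.
- plate_hole1 (a point): Centre of the plate's back left (+52, +52) mm clearance hole, in its underside (x, y in the plate's frame); belongs over cell_hole1.
- plate_hole2 (a point): Centre of the plate's back right (+52, -52) mm clearance hole, in its underside (x, y in the plate's frame); belongs over cell_hole2.
- plate_hole3 (a point): Centre of the plate's front right (-52, -52) mm clearance hole, in its underside (x, y in the plate's frame); belongs over cell_hole3.
- pen: Bystander: black and white pen, 147 mm long, 12 mm thick, loose; origin under its middle.
- stopwatch: Bystander: black and white stopwatch, 68 x 58 x 15 mm, loose; origin under its middle.

How it is judged:
By the outcome, as a careful person would: the job done as asked, in the order asked, and still so for the second after the job is handed in, while the arm keeps its last pose, push and grip.
It also fails if it takes over 58 s, if anything falls off the work surface, if the arm or the gripper's body presses on something with over 40 N, if the wrist force passes 120 N, or if a joint passes its speed limit or range.

## Working session

There is one attempt and no reset: what is moved stays moved. The work goes in short steps, Python scripts to look and compute and a tool call to move; the robot and the scene stay as the last step left them, time stands still between calls to the robot, and variables do not carry over. Pictures are saved under pics/ and viewed, at most 10 in all, crops included, and the job is handed in when it is done.

```bash
ls; mkdir -p pics; python3 - <<'E'
from bench import arm
import cv2,numpy as np,json
s=arm.get_state()
print(s['clock'],s['tool_pos'],s['tcp_rot'],arm.pinch_z,s['ft_force'])
for n in ['scene','side']:
    d=arm.get_image(n); cv2.imwrite(f'pics/{n}0.png',d['img'][:,:,::-1])
    print(n,np.array(d['mtx']).tolist(),d['origin'],d['orientation'])
d=arm.get_image('wrist');cv2.imwrite('pics/wrist0.png',d['img'][:,:,::-1]);print(d['mtx'],d['tool_from_camera'])
E
```

```text
bench.py
pics
0.0 [0.15936792 0.62956486 0.21364636] [-3.88318659e-01 -3.11744637e+00  2.75766185e-03] 0.0187 [-0.40660906 -0.58869096 -0.10797161]
scene [[513.1575933590209, 0.0, 318.18797086471346], [0.0, 513.1575933590209, 235.07090442422793], [0.0, 0.0, 1.0]] [0.13026117 0.58770499 0.86844887] [-0.97715586  2.53215789 -0.97725437]
side [[482.79930494520096, 0.0, 313.20926476611436], [0.0, 482.79930494520096, 238.98003628354883], [0.0, 0.0, 1.0]] [ 0.20920538 -0.8808722   0.54066312] [-1.96379941  0.43975509 -0.24673676]
[[406.57139147   0.         315.62066025]
 [  0.         406.57139147 236.5046294 ]
 [  0.           0.           1.        ]] [[-7.63889192e-04 -9.66157489e-01 -2.57951786e-01  7.30826446e-02]
 [ 9.99999008e-01 -1.04320317e-03  9.45952449e-04  1.57192259e-04]
 [-1.18303516e-03 -2.57950807e-01  9.66157327e-01 -1.70265925e-01]
 [ 0.00000000e+00  0.00000000e+00  0.00000000e+00  1.00000000e+00]]
```

View pics/scene0.png

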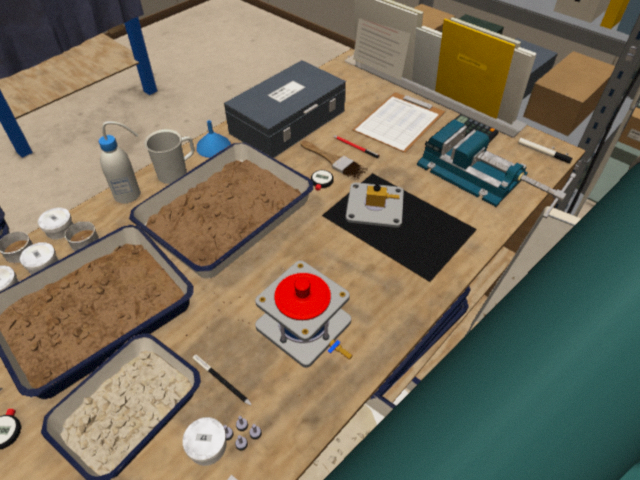

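View pics/side0.png

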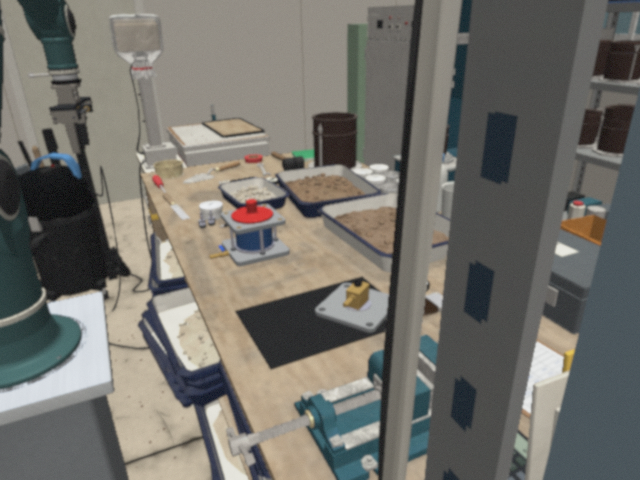

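Scene: cell with red cover at about (302,310), plate at (377,202) with its barb to the right, and the mat's empty half at (435,235). The arm is out of the way. I'll enlarge both views.

```bash
python3 - <<'E'
import cv2,numpy as np
a=cv2.imread('pics/scene0.png');b=cv2.imread('pics/side0.png')
r=lambda i,x,y,w,h,k:cv2.resize(i[y:y+h,x:x+w],None,fx=k,fy=k,interpolation=cv2.INTER_CUBIC)
def grid(im,x0,y0,k):
    for i in range(0,im.shape[1]//k,10): cv2.putText(im,str(x0+i),(i*k,8),0,.3,(0,255,255),1) ; cv2.line(im,(i*k,10),(i*k,14),(0,255,255),1)
    for j in range(0,im.shape[0]//k,10): cv2.putText(im,str(y0+j),(0,j*k+3),0,.3,(0,255,255),1)
    return im
A=grid(r(a,250,250,100,120,5),250,250,5);B=grid(r(a,325,170,60,120,5),325,170,5)
cv2.imwrite('pics/c1.png',np.hstack([A,B]))
A=grid(r(a,320,170,160,110,5),320,170,5);cv2.imwrite('pics/c2.png',A)
A=grid(r(b,205,190,90,80,5),205,190,5);B=grid(r(b,310,270,70,80,5),310,270,5)
cv2.imwrite('pics/c3.png',np.hstack([A,B]))
E
```

```text
(no output)
```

View pics/c1.png

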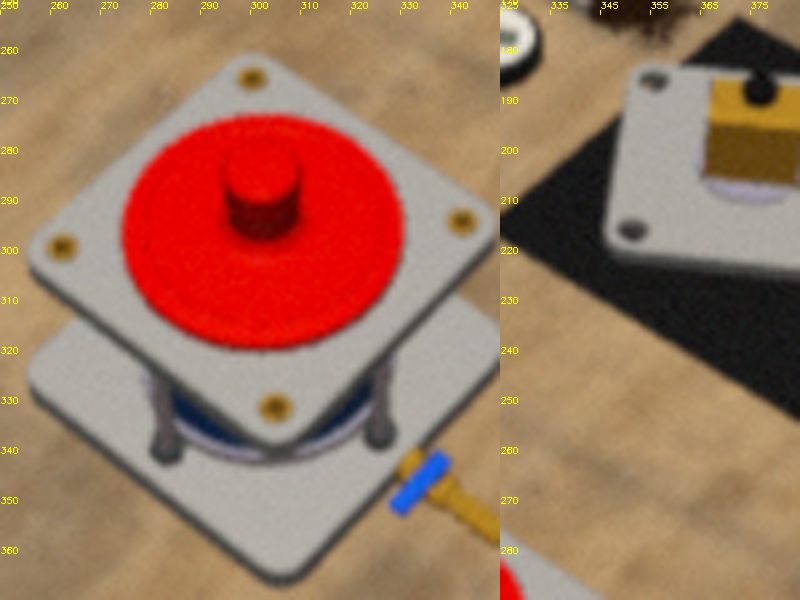

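View pics/c2.png

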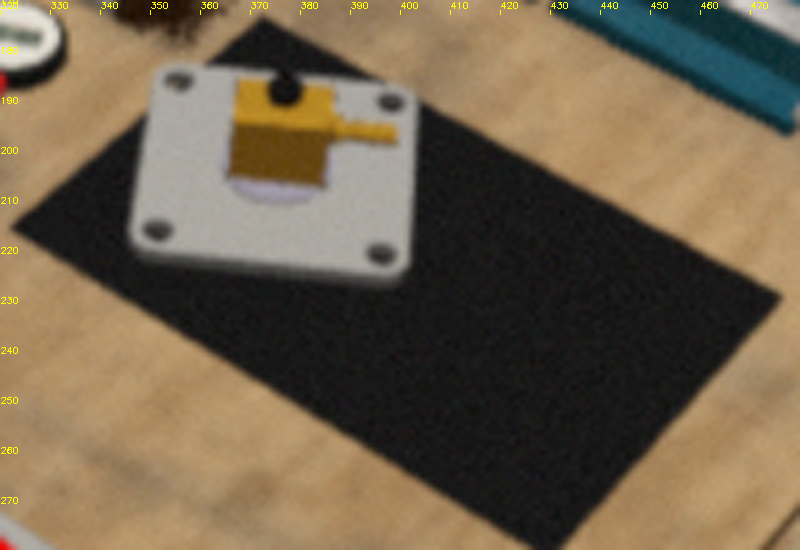

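View pics/c3.png

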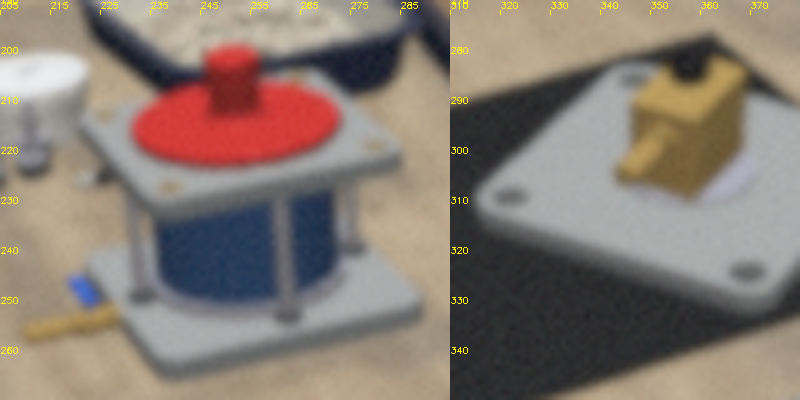

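Read-off: cell bushes in scene (305,331.4), (262.4,299.4), (300.4,265.6), (342.4,294.2), with the tap on the lower-right side. Plate holes in scene (396.2,220.6), (351.4,216), (355.6,186), (398.2,190.4), with the barb towards image right. Three of the plate holes show in the side view.

```bash
cat > h.py <<'E'
import numpy as np,cv2,json
from scipy.spatial.transform import Rotation as R
from bench import arm
cam={'scene':([[513.1576,0,318.188],[0,513.1576,235.0709],[0,0,1]],[0.13026117,0.58770499,0.86844887],[-0.97715586,2.53215789,-0.97725437]),
'side':([[482.7993,0,313.2093],[0,482.7993,238.98],[0,0,1]],[0.20920538,-0.8808722,0.54066312],[-1.96379941,0.43975509,-0.24673676])}
def ray(c,p):
    if isinstance(c,str): K,o,r=cam[c]; M=R.from_rotvec(r).as_matrix()
    else: K,o,M=c
    d=M@np.linalg.solve(np.array(K),[p[0],p[1],1]); return np.array(o),d/np.linalg.norm(d)
def onz(c,p,z):
    o,d=ray(c,p); return o+d*(z-o[2])/d[2]
def tri(l):
    A=0;b=0;S=[ray(*x) for x in l]
    for o,d in S: P=np.eye(3)-np.outer(d,d);A=A+P;b=b+P@o
    X=np.linalg.solve(A,b); return X,max(np.linalg.norm((np.eye(3)-np.outer(d,d))@(X-o)) for o,d in S)
SQ=np.array([[-52,52],[52,52],[52,-52],[-52,-52]])/1e3
def square(P):
    "fit pose (centre, yaw) of +-52 pattern to points (nan rows skipped)"
    P=np.array(P)[:,:2];k=~np.isnan(P[:,0]);a=SQ[k]-SQ[k].mean(0);q=P[k]-P[k].mean(0)
    yaw=np.arctan2((a[:,0]*q[:,1]-a[:,1]*q[:,0]).sum(),(a*q).sum());c,s=np.cos(yaw),np.sin(yaw);M=np.array([[c,-s],[s,c]])
    ctr=P[k].mean(0)-M@SQ[k].mean(0); return ctr,yaw,np.round((P[k]-ctr-SQ[k]@M.T)*1e3,1).tolist()
def state():
    s=arm.get_state();return np.array(s['tool_pos']),R.from_rotvec(s['tcp_rot']),s
def wcam():
    p,r,s=state();d=arm.get_image('wrist');T=np.array(d['tool_from_camera'])
    M=r.as_matrix();return d['img'],(np.array(d['mtx']).tolist(),p+M@T[:3,3],M@T[:3,:3])
E
python3 - <<'E'
from h import *
np.set_printoptions(precision=4,suppress=True)
sc=[(305,331.4),(262.4,299.4),(300.4,265.6),(342.4,294.2)];si=[(225.8,213.4),(264.6,206),(279.8,219.2),(239,227.4)]
P=[tri([('scene',a),('side',b)]) for a,b in zip(sc,si)]
for x in P:print(x)
print('cell',square([x[0] for x in P]), square([onz('scene',a,.094) for a in sc]),square([onz('side',a,.094) for a in si]))
sc=[(396.2,220.6),(351.4,216),(355.6,186),(398.2,190.4)];si=[(322,309.4),(347,285.6),None,(369.4,324.4)]
for a,b in zip(sc,si):
    if b: print(tri([('scene',a),('side',b)]))
print('plate',square([onz('scene',a,.013) for a in sc]),square([onz('side',a,.013) if a else [np.nan]*3 for a in si]))
print('knob',tri([('scene',(302.4,283.2)),('side',(251.5,201.2))]))
print('port screw',tri([('scene',(377,187)),('side',(358,283))]))
m=[onz('scene',a,.003) for a in [(322.2,215.6),(372.6,173.6),(476.2,229.4),(429.8,280.6)]]
print('mat',m)
p,r,s=state();print('tool',p,r.as_matrix())
E
```

```text
(array([0.4652, 0.2489, 0.0925]), np.float64(0.00021196764114042642))
(array([0.5695, 0.2519, 0.0925]), np.float64(0.000519143457063374))
(array([0.5724, 0.1477, 0.0928]), np.float64(0.0005882139970440257))
(array([0.4686, 0.1448, 0.093 ]), np.float64(0.0007909297900413953))
cell (array([0.5189, 0.1983]), np.float64(0.029675081603213686), [[-0.2, 0.1], [0.1, 0.1], [-0.0, -0.2], [0.1, -0.1]]) (array([0.5177, 0.1991]), np.float64(0.029474192061286403), [[0.1, 0.0], [-0.1, 0.1], [-0.1, -0.0], [0.1, -0.1]]) (array([0.5186, 0.1958]), np.float64(0.032406576546120294), [[-0.4, -0.6], [-0.0, -0.7], [-0.1, 0.2], [0.6, 1.1]])
(array([ 0.5465, -0.1442,  0.0114]), np.float64(0.0006567788534870089))
(array([ 0.633 , -0.0858,  0.012 ]), np.float64(0.001252438104598667))
(array([ 0.604 , -0.2305,  0.0115]), np.float64(0.0009076489246114343))
plate (array([ 0.6168, -0.1565]), np.float64(0.5901360571857963), [[0.3, -0.3], [-0.1, 0.1], [0.2, 0.1], [-0.4, 0.2]]) (array([ 0.6187, -0.1595]), np.float64(0.5896141027240543), [[-0.4, -0.9], [0.8, 1.0], [-0.4, -0.1]])
knob (array([0.5195, 0.1971, 0.1326]), np.float64(0.0005627521196372869))
port screw (array([ 0.6192, -0.1592,  0.0608]), np.float64(0.00012796313781034152))
mat [array([ 0.6886, -0.0469,  0.003 ]), array([ 0.6933, -0.245 ,  0.003 ]), array([ 0.397 , -0.2523,  0.003 ]), array([ 0.3932, -0.057 ,  0.003 ])]
tool [0.1594 0.6297 0.2139] [[-0.9694  0.2454 -0.0002]
 [ 0.2454  0.9694 -0.0013]
 [-0.0001 -0.0013 -1.    ]]
```

Both views agree to about 1 mm, and the heights come out at about 93, 12 and 61 mm, as they should. Now moving over the cover, at a height that clears the knob (top about 135 mm).

The rows are not in the units I measure in: shifts go in units of 100 mm and turns go in units of 0.2 rad. I convert before sending: -0.0324 m is -0.324, -0.0236 m is -0.236.

Emit:
send_path:
  rows: "0.06 -0.324 -0.236 0 0\n0.06 -0.324 -0.236 0 0\n0.06 -0.324 -0.236 0 0\n0.06 -0.324 -0.236 0 0\n0.06 -0.324 -0.236 0 0\n0.06 -0.324 -0.236 0 0\n0.06 -0.324 -0.236 0 0"
  clamp_n: 25

```text
clock: 0.73
tool_pos: [0.3396, 0.4125, 0.2145]
tcp_rot: [-0.388, -3.117, 0.0]
ft_force: [1.1, 1.0, -0.1]
gripper_width: 0.0602
gripper_force: 0.0
```

Emit:
send_path:
  rows: "0.06 -0.324 -0.236 0 0\n0.06 -0.324 -0.236 0 0\n0.06 -0.324 -0.236 0 0\n0.06 -0.324 -0.236 0 0\n0.06 -0.324 -0.236 0 0\n0.06 -0.324 -0.236 0 0\n0.06 -0.324 -0.236 0 0\n0.06 0 0 0 0"

```text
clock: 1.4
tool_pos: [0.523, 0.1901, 0.2148]
tcp_rot: [0.406, 3.112, -0.005]
ft_force: [-0.2, 0.3, -0.8]
gripper_width: 0.0598
gripper_force: 0.0
```

```bash
python3 - <<'E'
from h import *
p,r,s=state();print(p,s['joints'])
print('to go (tool)',r.inv().apply(np.array([.519,.1975,.107])-p))
im,c=wcam();cv2.imwrite('pics/w1.png',im[:,:,::-1])
E
```

```text
[0.52303215 0.19009181 0.21480306] [-0.60025198  0.30765602  0.23016558  1.84943136 -0.07705673  0.991885
  0.97278614]
to go (tool) [0.00623751 0.00642431 0.10776113]
```

View pics/w1.png

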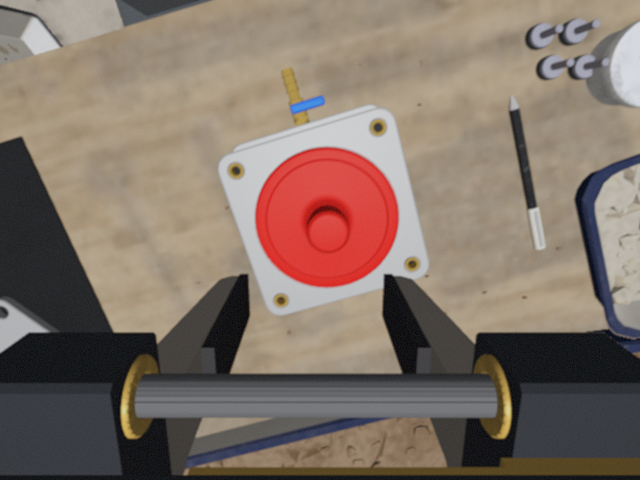

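The wrist view shows the cover's knob at (328,230), the bushes at (378,127), (412,264), (280,300), (236,171), and the tap at the top (290,95).

```bash
python3 - <<'E'
from h import *
p,r,s=state();print(p,np.abs(s['qvel']).max())
im,c=wcam()
print(square([onz(c,a,.094) for a in [(378,127),(412,264),(280,300),(236,171)]]))
K=onz(c,(328.5,231),.134);print('knob',K)
print('to go (tool)',r.inv().apply(np.array([K[0],K[1],.107])-p))
E
```

```text
[0.52051677 0.19392362 0.21445985] 0.07809981800887382
(array([0.5140494 , 0.20408472]), np.float64(0.031153673741588294), [[-0.1, 0.1], [-0.1, 0.1], [-0.4, -0.3], [0.5, 0.1]])
knob [0.51331899 0.20456586 0.134     ]
to go (tool) [0.00980279 0.00863058 0.10743418]
```

Emit:
send_path:
  rows: "0.06 0 0 0.1 0\n0.06 0 0 0.15 0\n0.06 0 0 0.15 0\n0.06 0 0 0.1 0\n0.06 0 0 0 0\n0.06 0 0 0 0"

```text
clock: 2.0
tool_pos: [0.5172, 0.1995, 0.164]
tcp_rot: [-0.385, -3.116, 0.001]
ft_force: [0.1, 0.3, -0.3]
gripper_width: 0.0598
gripper_force: 0.0
```

```bash
python3 - <<'E'
from h import *
im,c=wcam();p,r,s=state();cv2.imwrite('pics/w2.png',im[:,:,::-1])
m=cv2.inRange(cv2.cvtColor(im,cv2.COLOR_RGB2HSV),(0,120,150),(8,255,255))
ys,xs=np.nonzero(m);print(p,s['qvel'].round(3) if hasattr(s['qvel'],'round') else s['qvel'])
# red disc rim: fit ellipse of outline, at z=.101
cn=max(cv2.findContours(m,cv2.RETR_EXTERNAL,cv2.CHAIN_APPROX_NONE)[0],key=cv2.contourArea);(e,ax,_)=cv2.fitEllipse(cn);print(e,ax,onz(c,e,.101))
E
```

```text
[0.51791473 0.19946097 0.16473189] [ 0.006 -0.012  0.005 -0.012  0.     0.001  0.001]
(314.9585266113281, 248.51425170898438) (162.79293823242188, 165.78622436523438) [0.51381301 0.20028817 0.101     ]
```

In the tool's units: 0.015 m is 0.15, 0.01 m is 0.1.

Emit:
send_path:
  rows: "0.06 0 0 0.15 0\n0.06 0 0 0.15 0\n0.06 0 0 0.15 0\n0.06 0 0 0.1 0\n0.06 0 0 0.02 0\n0.06 0 0 0 0"

```text
clock: 2.55
tool_pos: [0.5181, 0.1987, 0.1076]
tcp_rot: [-0.388, -3.117, 0.0]
ft_force: [-0.6, -0.1, -0.3]
gripper_width: 0.0595
gripper_force: 0.0
```

Emit:
send_path:
  rows: "0.02 0 0 0 0\n0.02 0 0 0 0\n0.02 0 0 0 0\n0.02 0 0 0 0\n0.02 0 0 0 0"
  clamp_n: 25

```text
clock: 2.97
tool_pos: [0.5184, 0.1986, 0.108]
tcp_rot: [0.388, 3.117, 0.001]
ft_force: [0.4, -0.1, 0.3]
gripper_width: 0.0283
gripper_force: 0.0
```

Emit:
send_path:
  rows: "0.02 0 0 0 0\n0.02 0 0 0 0\n0.02 0 0 0 0"

```text
clock: 3.22
tool_pos: [0.5184, 0.1987, 0.108]
tcp_rot: [0.388, 3.117, 0.001]
ft_force: [-0.2, -0.7, 3.9]
gripper_width: 0.0273
gripper_force: 25.0
```

Emit:
send_path:
  rows: "0.02 0 0 -0.05 0\n0.02 0 0 -0.1 0\n0.02 0 0 -0.15 0\n0.02 0 0 -0.2 0\n0.02 0 0 -0.2 0\n0.02 0 0 -0.1 0\n0.02 0 0 0 0"

```text
clock: 3.8
tool_pos: [0.5196, 0.1991, 0.1903]
tcp_rot: [0.388, 3.113, 0.004]
ft_force: [0.6, 1.2, -1.2]
gripper_width: 0.0272
gripper_force: 25.0
```

In the tool's units: -0.04 m is -0.4, -0.03 m is -0.3.

Emit:
send_path:
  rows: "0.02 -0.01 -0.14 0 0\n0.02 -0.02 -0.3 0 0\n0.02 -0.03 -0.4 0 0\n0.02 -0.03 -0.4 0 0\n0.02 -0.03 -0.4 0 0\n0.02 -0.03 -0.4 0 0\n0.02 -0.03 -0.4 0 0\n0.02 -0.03 -0.4 0 0"

```text
clock: 4.47
tool_pos: [0.4664, -0.0844, 0.1863]
tcp_rot: [-0.389, -3.115, 0.0]
ft_force: [0.5, -0.0, -0.3]
gripper_width: 0.0273
gripper_force: 25.0
```

Emit:
send_path:
  rows: "0.02 -0.02 -0.4 0 0\n0.02 -0.02 -0.3 0 0\n0.02 -0.01 -0.2 0 0\n0.02 0 0 0.2 0\n0.02 0 0 0.3 0\n0.02 0 0 0.3 0\n0.02 0 0 0.2 0\n0.02 0 0 0.1 0"

```text
clock: 5.13
tool_pos: [0.4478, -0.1704, 0.0741]
tcp_rot: [-0.389, -3.11, -0.0]
ft_force: [-0.2, -0.1, -1.3]
gripper_width: 0.0272
gripper_force: 25.0
```

Emit:
send_path:
  rows: "0.02 0 0 0 0\n0.02 0 0 0 0"

```text
clock: 5.3
tool_pos: [0.4508, -0.1708, 0.0773]
tcp_rot: [-0.389, -3.116, 0.0]
ft_force: [0.3, 0.7, -1.2]
gripper_width: 0.0273
gripper_force: 25.0
```

```bash
python3 - <<'E'
from h import *
im=arm.get_image('scene')['img'][:,:,::-1];
a=cv2.resize(im[150:330,230:490],None,fx=3,fy=3);cv2.imwrite('pics/s2.png',a)
p,r,s=state();print(p,s['joints'],s['ft_force'])
E
```

```text
[ 0.45170631 -0.17090184  0.07809266] [-0.01605873  0.40528844  0.36975222  2.12811321 -0.23863614  0.64613645
  1.84036515] [ 0.61534596  0.27616133 -1.77511732]
```

View pics/s2.png

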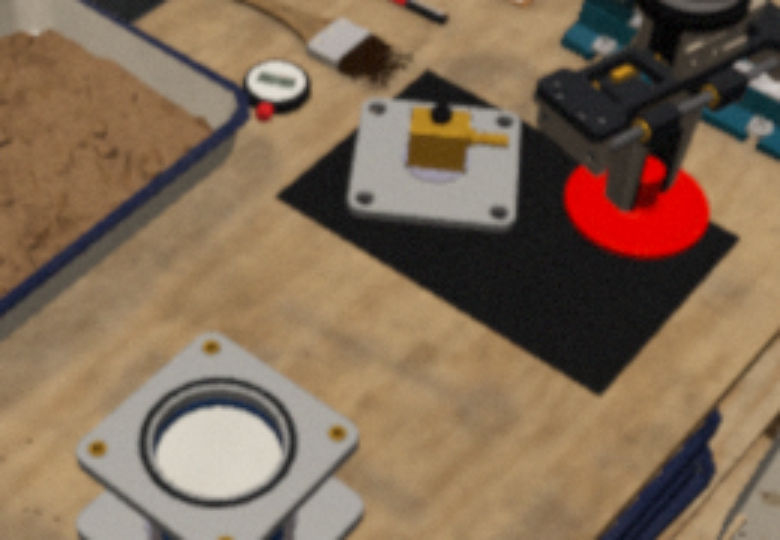

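The cover is held upright above the mat's empty half, clear of the plate and the cell. Lowering the last 50 mm.

Emit:
send_path:
  rows: "0.02 0 0.1 0.05 0\n0.02 0 0.05 0.15 0\n0.02 0 0 0.15 0\n0.02 0 0 0.08 0\n0.02 0 0 0.04 0\n0.02 0 0 0.02 0\n0.02 0 0 0 0\n0.02 0 0 0 0"

```text
clock: 6.02
tool_pos: [0.4557, -0.1561, 0.0291]
tcp_rot: [0.389, 3.116, -0.0]
ft_force: [0.0, -0.9, -2.2]
gripper_width: 0.0274
gripper_force: 25.0
```

Emit:
send_path:
  rows: "0.02 0 0 0.01 0\n0.02 0 0 0 0\n0.02 0 0 0 0"

```text
clock: 6.27
tool_pos: [0.4555, -0.156, 0.0279]
tcp_rot: [0.389, 3.117, 0.0]
ft_force: [-0.5, -0.8, -0.6]
gripper_width: 0.0268
gripper_force: 25.0
```

In the tool's units: 0.001 m is 0.01.

Emit:
send_path:
  rows: "0.02 0 0 0.01 0\n0.02 0 0 0 0\n0.02 0 0 0 0"

```text
clock: 6.52
tool_pos: [0.4556, -0.156, 0.027]
tcp_rot: [0.388, 3.117, 0.0]
ft_force: [-0.3, 1.0, 3.7]
gripper_width: 0.0274
gripper_force: 25.0
```

Emit:
send_path:
  rows: "0.05 0 0 0 0\n0.05 0 0 0 0\n0.05 0 0 0 0\n0.06 0 0 0 0\n0.06 0 0 0 0"

```text
clock: 6.93
tool_pos: [0.4552, -0.1558, 0.0265]
tcp_rot: [-0.388, -3.117, 0.0]
ft_force: [0.5, 0.6, 0.5]
gripper_width: 0.0583
gripper_force: 0.0
```

In the tool's units: -0.03 m is -0.3, -0.02 m is -0.2, 0.12 rad is 0.6.

Emit:
send_path:
  rows: "0.06 0 0 -0.15 0\n0.06 0 0 -0.3 0\n0.06 0 0 -0.3 0\n0.06 0 0 -0.3 0\n0.06 0 0 -0.2 0.5\n0.06 0 0 0 0.6\n0.06 0 0 0 0.6\n0.06 0 0 0 0.6"

```text
clock: 7.6
tool_pos: [0.4555, -0.1558, 0.1522]
tcp_rot: [1.097, 2.943, 0.001]
ft_force: [-0.4, 0.1, -0.6]
gripper_width: 0.0599
gripper_force: 0.0
```

Emit:
send_path:
  rows: "0.06 0 0 0 0.6\n0.06 0 0 0 0.6\n0.06 0 0 0 0.6\n0.06 0 0 0 0.6\n0.06 0 0 0 0.6\n0.06 0 0 0 0.6\n0.06 0 0 0 0.6\n0.06 0 0 0 0.6"

```text
clock: 8.27
tool_pos: [0.4552, -0.1558, 0.1515]
tcp_rot: [-2.333, -2.104, -0.0]
ft_force: [0.2, -0.1, -0.2]
gripper_width: 0.0601
gripper_force: 0.0
```

Emit:
send_path:
  rows: "0.06 0 0 0 0.6\n0.06 0 0 0 0.6\n0.06 0 0 0 0.6\n0.06 0 0 0 0.6\n0.06 0 0 0 0.6\n0.06 0 0 0 0.6\n0.06 0 0 0 0.5\n0.06 0 0 0 0"

```text
clock: 8.93
tool_pos: [0.4551, -0.1558, 0.1514]
tcp_rot: [2.976, 1.005, -0.001]
ft_force: [-0.4, 0.0, -0.1]
gripper_width: 0.0601
gripper_force: 0.0
```

```bash
python3 - <<'E'
from h import *
p,r,s=state();M=r.as_matrix();print(p,s['joints'],'yang',np.arctan2(M[1,1],M[0,1]))
print(r.inv().apply(np.array([.6175,-.1575,.15])-p))
E
```

```text
[ 0.45513658 -0.15576004  0.1514143 ] [-0.4973984   0.36024387  0.91750713  2.10753281 -0.38228339  0.84660945
 -0.27119222] yang -0.9194409516201868
[0.12806753 0.09981893 0.00133968]
```

In the tool's units: 0.034 m is 0.34, 0.03 m is 0.3, 0.06 rad is 0.3.

Emit:
send_path:
  rows: "0.06 0 0 0 0.3\n0.06 0.2 0.14 0 0\n0.06 0.3 0.2 0 0\n0.06 0.34 0.23 0 0\n0.06 0.3 0.2 0 0\n0.06 0.2 0.14 0 0\n0.06 0 0 0 0\n0.06 0 0 0 0"

```text
clock: 9.6
tool_pos: [0.6174, -0.1564, 0.1507]
tcp_rot: [3.003, 0.923, -0.003]
ft_force: [-1.0, -0.7, 0.4]
gripper_width: 0.0599
gripper_force: 0.0
```

Emit:
send_path:
  rows: "0.06 0 0 0.1 0\n0.06 0 0 0 0\n0.06 0 0 0 0"

```text
clock: 9.85
tool_pos: [0.6157, -0.1562, 0.1409]
tcp_rot: [-3.003, -0.918, 0.002]
ft_force: [-0.0, -0.4, 0.6]
gripper_width: 0.0599
gripper_force: 0.0
```

```bash
python3 - <<'E'
from h import *
p,r,s=state();M=r.as_matrix();print(p,s['joints'],'yang',np.arctan2(M[1,1],M[0,1]))
print(r.inv().apply(np.array([.6175,-.1575,.0557])-p))
im,c=wcam();cv2.imwrite('pics/w3.png',im[:,:,::-1]);import pickle;pickle.dump(c,open('w3.pkl','wb'))
E
```

```text
[ 0.61565263 -0.15619239  0.14092042] [-0.37318551  0.63894528  0.81370067  1.74090681 -0.54051861  1.00285019
 -0.33331962] yang -0.9775286105530636
[0.00087421 0.00226934 0.08521577]
```

View pics/w3.png

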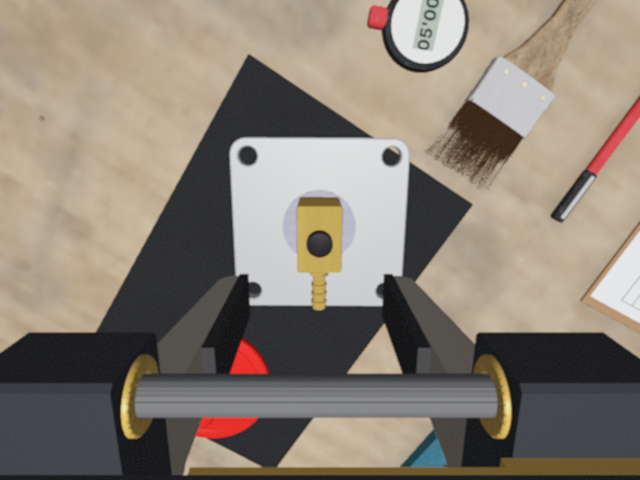

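The wrist view shows the plate nearly square to the gripper: holes at (247.5,155.5) and (391.5,156.5), the block at (320,235) with its barb pointing down at (319,300), and the cover upright on the mat.

```bash
python3 - <<'E'
from h import *
import pickle
c=pickle.load(open('w3.pkl','rb'));n=[np.nan]*3
print(square([n,onz(c,(247.5,155.5),.013),onz(c,(391.5,156.5),.013),n]))
print('block edges',onz(c,(297,272),.053),onz(c,(342,272),.053))
E
```

```text
(array([ 0.61705293, -0.15687813]), np.float64(0.5858684834822084), [[0.1, -0.1], [-0.1, 0.1]])
block edges [ 0.59041198 -0.15690004  0.053     ] [ 0.60734875 -0.18200229  0.053     ]
```

In the tool's units: 0.002 m is 0.02, 0.001 m is 0.01.

Emit:
send_path:
  rows: "0.06 0.01 0.01 0.15 0\n0.06 0 0 0.25 0\n0.06 0 0 0.25 0\n0.06 0 0 0.25 0\n0.06 0 0 0.15 0\n0.06 0 0 0.1 0\n0.06 0 0 0.05 0\n0.06 0 0 0.02 0"

```text
clock: 10.57
tool_pos: [0.6186, -0.1568, 0.0192]
tcp_rot: [3.004, 0.919, -0.0]
ft_force: [-0.0, -0.1, -0.3]
gripper_width: 0.0604
gripper_force: 0.0
```

Emit:
send_path:
  rows: "0.06 0 0 0 0\n0.06 0 0 0 0\n0.02 0 0 0 0\n0.02 0 0 0 0\n0.02 0 0 0 0\n0.02 0 0 0 0\n0.02 0 0 0 0\n0.02 0 0 0 0"
  clamp_n: 50

```text
clock: 11.23
tool_pos: [0.6188, -0.1566, 0.0199]
tcp_rot: [3.004, 0.919, 0.001]
ft_force: [-0.7, 0.6, 2.1]
gripper_width: 0.03
gripper_force: 50.0
```

Emit:
send_path:
  rows: "0.02 0 0 0 0\n0.02 0 0 0 0\n0.02 0 0 0 0"

```text
clock: 11.48
tool_pos: [0.6188, -0.1566, 0.0199]
tcp_rot: [3.004, 0.919, 0.001]
ft_force: [-0.9, 0.8, 3.3]
gripper_width: 0.0299
gripper_force: 50.0
```

In the tool's units: -0.02 m is -0.2, -0.015 m is -0.15.

Emit:
send_path:
  rows: "0.02 0 0 -0.05 0\n0.02 0 0 -0.1 0\n0.02 0 0 -0.15 0\n0.02 0 0 -0.2 0\n0.02 0 0 -0.2 0\n0.02 0 0 -0.2 0\n0.02 0 0 -0.2 0\n0.02 0 0 -0.2 0"

```text
clock: 12.15
tool_pos: [0.6183, -0.1567, 0.1516]
tcp_rot: [3.004, 0.918, 0.0]
ft_force: [1.3, 0.2, -3.3]
gripper_width: 0.0297
gripper_force: 50.0
```

Emit:
send_path:
  rows: "0.02 0 0 -0.15 0\n0.02 0 0 -0.05 0\n0.02 0 0 0 0.4\n0.02 0 0 0 0.5\n0.02 0 0 0 0.5\n0.02 0 0 0 0.5\n0.02 0 0 0 0.5\n0.02 0 0 0 0.4"

```text
clock: 12.82
tool_pos: [0.6181, -0.1563, 0.1691]
tcp_rot: [-3.141, -0.045, 0.002]
ft_force: [-0.3, 0.9, -5.1]
gripper_width: 0.0296
gripper_force: 50.0
```

Emit:
send_path:
  rows: "0.02 0 0 0 0\n0.02 0 0 0 0"

```text
clock: 12.98
tool_pos: [0.6182, -0.1563, 0.1691]
tcp_rot: [3.141, 0.057, -0.002]
ft_force: [0.6, -0.0, -4.4]
gripper_width: 0.0299
gripper_force: 50.0
```

```bash
python3 - <<'E'
from h import *
p,r,s=state();M=r.as_matrix();print(p,s['joints'],'yang',np.arctan2(M[1,1],M[0,1]),s['ft_force'],s['moment'])
print(r.inv().apply(np.array([.5185,.198,.19])-p))
E
```

```text
[ 0.61823007 -0.15629772  0.16905173] [-0.46571996  0.66765677  0.97236056  1.7197681  -0.61364267  1.09199693
 -0.83013007] yang -1.5346236690929387 [ 0.6043873  -0.01609958 -4.42115738] [-0.00259099  0.09436555  0.01869923]
[-0.08687702 -0.35767196 -0.02085528]
```

Emit:
send_path:
  rows: "0.02 -0.04 -0.15 0 0\n0.02 -0.07 -0.28 0 0\n0.02 -0.09 -0.35 0 0\n0.02 -0.09 -0.35 0 0\n0.02 -0.09 -0.35 0 0\n0.02 -0.09 -0.35 0 0\n0.02 -0.09 -0.35 0 0\n0.02 -0.09 -0.35 0 0"

```text
clock: 13.65
tool_pos: [0.5442, 0.0957, 0.1697]
tcp_rot: [-3.14, -0.056, 0.0]
ft_force: [-0.5, 0.5, -4.4]
gripper_width: 0.0297
gripper_force: 50.0
```

Emit:
send_path:
  rows: "0.02 -0.09 -0.35 0 0\n0.02 -0.07 -0.3 0 0\n0.02 -0.04 -0.25 0 0\n0.02 -0.02 -0.15 0 0\n0.02 0 0 0 0\n0.02 0 0 0 0\n0.02 0 0 0 0\n0.02 0 0 0 0"

```text
clock: 14.32
tool_pos: [0.5199, 0.1967, 0.1698]
tcp_rot: [3.141, 0.05, 0.001]
ft_force: [-0.5, -1.5, -4.3]
gripper_width: 0.0295
gripper_force: 50.0
```

```bash
python3 - <<'E'
from h import *
import pickle
p,r,s=state();M=r.as_matrix();print(p,np.abs(s['qvel']).max(),'yang',np.arctan2(M[1,1],M[0,1]))
im,c=wcam();pickle.dump(c,open('w4.pkl','wb'))
sc=arm.get_image('scene')['img'];si=arm.get_image('side')['img']
for n,i in (('wrist4',im),('scene4',sc),('side4',si)): cv2.imwrite(f'pics/{n}.png',i[:,:,::-1])
r=lambda i,x,y,w,h:cv2.resize(i[y:y+h,x:x+w],(w*4,h*4),interpolation=cv2.INTER_CUBIC)
def lab(i,x0,y0):
    for k in range(0,100,10): cv2.putText(i,str(x0+k),(k*4,8),0,.3,(0,255,255),1);cv2.putText(i,str(y0+k),(0,k*4+3),0,.3,(0,255,255),1)
    return i
A=lab(r(sc,250,220,100,150),250,220);B=lab(r(si,205,160,100,150),205,160)
cv2.imwrite('pics/c4.png',np.hstack([A,B])[:,:,::-1])
E
```

```text
[0.51994197 0.19665066 0.16983083] 0.00473378078760686 yang -1.5389136043081117
```

View pics/c4.png

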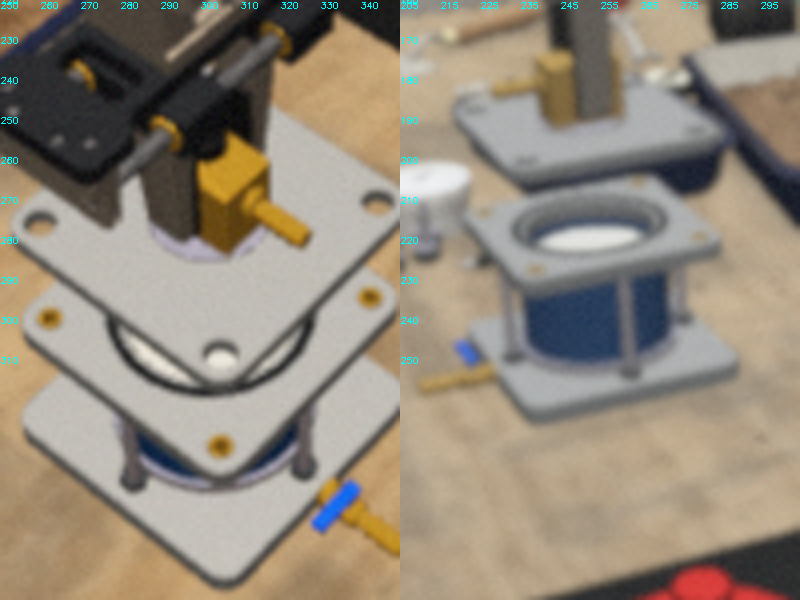

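View pics/wrist4.png

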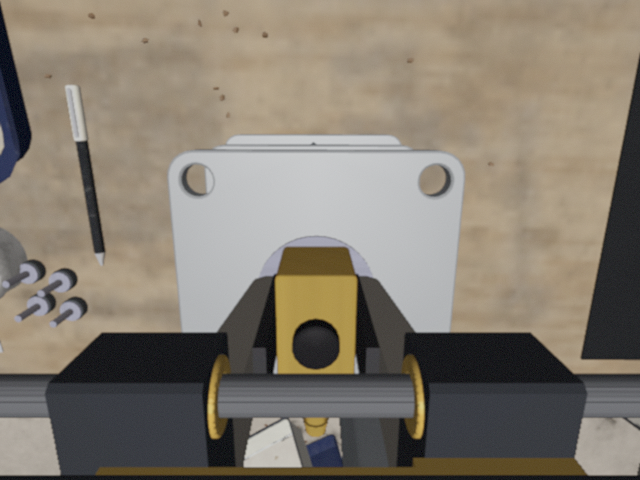

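The plate is held above the cell with its barb on the tap side. In scene, plate holes at (305,309), (260.3,275.5), (344.5,270.2); in side at (225.5,188.3), (279,192), (236.5,199.5); in wrist at (198,180), (434,180). That was the last of my 10 views, so from here I'll measure numerically.

```bash
python3 - <<'E'
from h import *
import pickle
np.set_printoptions(precision=4,suppress=True)
c=pickle.load(open('w4.pkl','rb'));n=[np.nan]*3
S={0:(305,309),1:(260.3,275.5),3:(344.5,270.2)};D={0:(225.5,188.3),2:(279,192),3:(236.5,199.5)};W={1:(198,180),2:(434,180)}
for i in (0,3): print(i,tri([('scene',S[i]),('side',D[i])]))
print(1,tri([('scene',S[1]),(c,W[1])]));print(2,tri([('side',D[2]),(c,W[2])]))
for z in (.16,.163):
  for nm,d,cc in (('scene',S,'scene'),('side',D,'side'),('wrist',W,c)): print(z,nm,square([onz(cc,d[i],z) if i in d else n for i in range(4)]))
# ellipse-refined hole centres: dark/bright analysis for scene cell bushes (brass mask) before/after
for f,box in (('scene0',(250,255,355,345)),('scene4',(250,255,355,345)),):
    im=cv2.imread(f'pics/{f}.png');h=cv2.cvtColor(im,cv2.COLOR_BGR2HSV);m=cv2.inRange(h,(12,110,60),(30,255,255))
    k,_,st,ce=cv2.connectedComponentsWithStats(m)
    print(f,[(st[i,4],ce[i].round(1).tolist()) for i in range(1,k) if 6<st[i,4]<60 and 250<ce[i][0]<355 and 255<ce[i][1]<345])
E
```

```text
0 (array([0.4684, 0.2459, 0.1583]), np.float64(0.0024657989899045272))
3 (array([0.4686, 0.1432, 0.1631]), np.float64(0.0008790800941414804))
1 (array([0.5684, 0.2501, 0.1624]), np.float64(2.2678270667331225e-05))
2 (array([0.5731, 0.1469, 0.1631]), np.float64(0.0014310933845899793))
0.16 scene (array([0.5191, 0.1958]), np.float64(0.02955757790271493), [[-0.7, 1.1], [0.3, -0.4], [0.4, -0.7]])
0.16 side (array([0.5228, 0.2021]), np.float64(0.05541537747779589), [[2.2, -7.2], [-0.2, 1.8], [-2.0, 5.4]])
0.16 wrist (array([0.5178, 0.197 ]), np.float64(0.03125998770061994), [[-0.0, 0.2], [0.0, -0.2]])
0.163 scene (array([0.5176, 0.1974]), np.float64(0.029557577902715317), [[-0.6, 1.0], [-0.0, -0.6], [0.6, -0.4]])
0.163 side (array([0.5205, 0.1937]), np.float64(0.055415377477795756), [[2.5, -7.6], [-0.8, 2.0], [-1.7, 5.6]])
0.163 wrist (array([0.5181, 0.197 ]), np.float64(0.0312599877006202), [[0.0, -0.7], [-0.0, 0.7]])
scene0 [(np.int32(18), [300.0, 265.3]), (np.int32(21), [342.0, 294.0]), (np.int32(21), [262.0, 299.0]), (np.int32(26), [304.5, 331.0]), (np.int32(16), [354.1, 330.3]), (np.int32(19), [331.4, 342.3])]
scene4 [(np.int32(23), [251.2, 283.7]), (np.int32(21), [342.0, 294.0]), (np.int32(21), [262.0, 299.0]), (np.int32(26), [304.5, 331.0]), (np.int32(19), [331.4, 342.3])]
```

Emit:
send_path:
  rows: "0.02 0 -0.015 0.05 0\n0.02 0 0 0.1 0\n0.02 0 0 0.1 0\n0.02 0 0 0.1 0\n0.02 0 0 0.05 0\n0.02 0 0 0.04 0\n0.02 0 0 0.02 0\n0.02 0 0 0 0"

```text
clock: 15.13
tool_pos: [0.5195, 0.1996, 0.1231]
tcp_rot: [3.141, 0.053, -0.001]
ft_force: [-0.2, 0.2, -4.7]
gripper_width: 0.0299
gripper_force: 50.0
```

Emit:
send_path:
  rows: "0.02 0 0 0 0\n0.02 0 0 0 0\n0.02 0 0 0 0\n0.02 0 0 0 0"

```text
clock: 15.47
tool_pos: [0.5197, 0.1999, 0.1239]
tcp_rot: [-3.141, -0.053, -0.001]
ft_force: [0.6, 0.5, -5.1]
gripper_width: 0.0298
gripper_force: 50.0
```

```bash
python3 - <<'E'
from h import *
import pickle
p,r,s=state();M=r.as_matrix();print(p,np.abs(s['qvel']).max(),'yang',np.arctan2(M[1,1],M[0,1]),M[:,2])
im,c=wcam();pickle.dump(c,open('w5.pkl','wb'))
sc=arm.get_image('scene')['img'];si=arm.get_image('side')['img']
for n,i in (('wrist5',im),('scene5',sc),('side5',si)): cv2.imwrite(f'pics/{n}.png',i[:,:,::-1])
cell=np.array([.5182,.1985]);y=.030;Rm=np.array([[np.cos(y),-np.sin(y)],[np.sin(y),np.cos(y)]])
def proj(cc,X):
    if isinstance(cc,str): K,o,rv=cam[cc];A=R.from_rotvec(rv).as_matrix()
    else: K,o,A=cc
    q=np.array(K)@(A.T@(X-np.array(o)));return q[:2]/q[2]
# brass seen anywhere near predicted bush / hole positions
for nm,i,cc in (('wrist',im,c),('scene',sc,'scene'),('side',si,'side')):
    h=cv2.cvtColor(i,cv2.COLOR_RGB2HSV);m=cv2.inRange(h,(12,90,50),(30,255,255))
    k,_,st,ce=cv2.connectedComponentsWithStats(m)
    for j in range(4):
        xy=cell+Rm@SQ[j];b=proj(cc,np.array([*xy,.094]));t=proj(cc,np.array([*xy,.114]))
        print(nm,j,'bush exp',b.round(1),'plate hole exp',t.round(1),[(int(st[q,4]),ce[q].round(1).tolist()) for q in range(1,k) if np.hypot(*(ce[q]-b))<12])
E
```

```text
[0.51972931 0.19992192 0.12389814] 0.002377862789607033 yang -1.5369778941948504 [ 4.90244933e-04  4.15262511e-04 -9.99999794e-01]
wrist 0 bush exp [225.3 361.7] plate hole exp [216.8 383.6] []
wrist 1 bush exp [213.8 173.4] plate hole exp [202.7 178.2] [(132, [206.4, 176.9])]
wrist 2 bush exp [426.3 174. ] plate hole exp [438.1 179. ] [(201, [428.4, 177.5])]
wrist 3 bush exp [412.5 362.4] plate hole exp [421.5 384.3] []
scene 0 bush exp [305.1 331. ] plate hole exp [304.9 324.8] []
scene 1 bush exp [262.4 299. ] plate hole exp [261.6 292.6] []
scene 2 bush exp [300.3 265.2] plate hole exp [300.1 258.6] [(38, [291.3, 272.4])]
scene 3 bush exp [342.4 293.9] plate hole exp [342.8 287.4] []
side 0 bush exp [225.5 212.9] plate hole exp [224.7 205.5] []
side 1 bush exp [264.1 205.6] plate hole exp [263.6 198.4] [(18, [259.3, 199.3])]
side 2 bush exp [279.3 218.9] plate hole exp [278.8 211.2] []
side 3 bush exp [238.3 227.2] plate hole exp [237.5 219.4] []
```

```bash
cat > hough.py <<'E'
from h import *
import pickle,sys
def run(f,c,zt):
    g=cv2.imread(f,0);out={}
    for j,(x,y) in {1:(203,178),2:(438,179)}.items():
        k=6;x0,y0=x-35,y-35
        q=cv2.GaussianBlur(cv2.resize(g[y0:y0+70,x0:x0+70],None,fx=k,fy=k,interpolation=cv2.INTER_CUBIC),(0,0),3)
        for nm,lo,hi,z in (('plate',13.5,19,zt),('bush',10,13,.094),('thread',6,8.5,.094)):
            C=cv2.HoughCircles(q,cv2.HOUGH_GRADIENT_ALT,1.5,3,param1=60,param2=.4,minRadius=int(lo*k),maxRadius=int(hi*k))
            if C is None: print(j,nm,None);continue
            for v in C[0][:2]:
                u=((v[0]+.5)/k-.5+x0,(v[1]+.5)/k-.5+y0);print(j,nm,np.round(u,1),'r',round(v[2]/k,1),onz(c,u,z).round(4))
if __name__=='__main__': run(sys.argv[1],pickle.load(open(sys.argv[2],'rb')),float(sys.argv[3]))
E
python3 hough.py pics/wrist4.png w4.pkl .163; echo; python3 hough.py pics/wrist5.png w5.pkl .117
```

```text
1 plate None
1 bush None
1 thread None
2 plate None
2 bush None
2 thread None

1 plate None
1 bush None
1 thread None
2 plate None
2 bush None
2 thread None
```

```bash
cat > rim.py <<'E'
from h import *
import pickle
def rim(f,u,rmax,rmin,th=22):
    "plate hole rim: rays from outside inward, first departure from plate colour; ellipse fit"
    im=cv2.imread(f).astype(np.float32);u=np.array(u,float)
    for _ in range(3):
        a=np.linspace(0,2*np.pi,72,endpoint=False);pts=[];rr=np.arange(rmax,rmin,-.1)
        for t in a:
            X=(u[0]+rr*np.cos(t)).astype(np.float32)[None];Y=(u[1]+rr*np.sin(t)).astype(np.float32)[None]
            v=cv2.remap(im,X,Y,cv2.INTER_LINEAR)[0];d=np.abs(v-v[:8].mean(0)).max(1);k=np.argmax(d>th)
            if d[k]>th: pts.append((X[0,k],Y[0,k]))
        if len(pts)<12: return None
        e=cv2.fitEllipseAMS(np.array(pts,np.float32));u=np.array(e[0])
    return u,np.array(e[1]).round(1),len(pts)
def brass(f,u,r):
    h=cv2.cvtColor(cv2.imread(f),cv2.COLOR_BGR2HSV);m=cv2.inRange(h,(10,70,40),(32,255,255))
    y,x=np.nonzero(m);k=np.hypot(x-u[0],y-u[1])<r;return (int(k.sum()),x[k].mean().round(1),y[k].mean().round(1)) if k.any() else None
E
python3 - <<'E'
from rim import *
n=[np.nan]*3
for tag,zt,G in (('4',.163,{'wrist':{1:(198,180),2:(434,180)},'scene':{0:(305,309),1:(260.3,275.5),3:(344.5,270.2)},'side':{2:(279,192),3:(236.5,199.5)}}),
  ('5',.117,{'wrist':{1:(200,178),2:(435,178)},'scene':{0:(305,323.8),1:(261.6,291.5),3:(342.8,286.4)},'side':{0:(224.7,204.5),2:(278.8,210.2),3:(237.5,218.4)}})):
  for cn,d in G.items():
    c=pickle.load(open(f'w{tag}.pkl','rb')) if cn=='wrist' else cn;P=[n]*4
    for j,u in d.items():
        q=rim(f'pics/{cn}{tag}.png',u,22 if cn=='wrist' else 6.5,4 if cn=='wrist' else 1,22 if cn=='wrist' else 18);print(tag,cn,j,q,brass(f'pics/{cn}{tag}.png',u,22 if cn=='wrist' else 6))
        if q: P[j]=onz(c,q[0],zt)
    if sum(~np.isnan(np.array(P)[:,0]))>1: print('  ',square(P))
E
```

```text
4 wrist 1 (array([196.14004517, 179.84777832]), array([34.7, 37.5]), 72) None
4 wrist 2 (array([435.35809326, 180.41851807]), array([34.6, 37.5]), 72) None
   (array([0.5180582 , 0.19722746]), np.float64(0.028879045811700928), [[-0.0, 0.0], [0.0, -0.0]])
4 scene 0 (array([304.90283203, 309.63238525]), array([ 9.9, 11.4]), 72) None
4 scene 1 (array([259.26901245, 274.87390137]), array([8. , 9.9]), 72) (19, np.float64(259.4), np.float64(276.4))
4 scene 3 (array([345.60430908, 269.72894287]), array([ 9.5, 11. ]), 72) (15, np.float64(343.9), np.float64(271.2))
   (array([0.51778061, 0.19702759]), np.float64(0.02528866953270764), [[-1.7, 2.1], [1.9, 0.3], [-0.2, -2.4]])
4 side 2 (array([281.2789917 , 192.23544312]), array([ 8.4, 10.1]), 67) None
4 side 3 (array([235.7698822 , 203.52223206]), array([8.7, 9.7]), 65) None
   (array([0.50993204, 0.18216313]), np.float64(0.19089256780483974), [[7.8, 1.5], [-7.8, -1.5]])
5 wrist 1 (array([196.17396545, 179.88844299]), array([34.7, 37.6]), 72) (150, np.float64(206.3), np.float64(176.8))
5 wrist 2 (array([435.35015869, 180.44673157]), array([34.6
[... 260 characters left out ...]
48315, 289.12948608]), array([ 8.9, 10.2]), 72) (2, np.float64(258.5), np.float64(293.0))
5 scene 3 (array([344.66812134, 285.53497314]), array([ 7.3, 11.7]), 72) (2, np.float64(345.5), np.float64(281.5))
   (array([0.51825687, 0.19686666]), np.float64(0.0044508977566830015), [[-3.4, 3.5], [3.2, -0.2], [0.2, -3.4]])
5 side 0 (array([223.50878906, 203.08395386]), array([ 6.2, 11.5]), 69) (2, np.float64(228.5), np.float64(200.5))
5 side 2 (array([280.75238037, 210.89317322]), array([ 7.3, 10.2]), 67) None
5 side 3 (array([237.03837585, 220.90751648]), array([8.1, 8.7]), 62) None
   (array([0.51772551, 0.19381655]), np.float64(-0.0006130255564866225), [[-1.0, 13.6], [4.4, -1.0], [-3.4, -12.6]])
```

The wrist fits are clean: the plate is at y ≈ 0.2003 against 0.1985 for the cell, with a 13 mm gap. Correcting by 1.5 mm and lowering 2.5 mm.

The rows are not in the units I measure in: shifts go in units of 100 mm and turns go in units of 0.2 rad. I convert before sending: 0.0015 m is 0.015, 0.001 m is 0.01.

Emit:
send_path:
  rows: "0.02 0 0.015 0.01 0\n0.02 0 0 0.015 0\n0.02 0 0 0 0\n0.02 0 0 0 0\n0.02 0 0 0 0\n0.02 0 0 0 0\n0.02 0 0 0 0"

```text
clock: 16.2
tool_pos: [0.5197, 0.1983, 0.1211]
tcp_rot: [-3.141, -0.053, -0.0]
ft_force: [0.5, 0.2, -5.1]
gripper_width: 0.0293
gripper_force: 50.0
```

```bash
cat > chk.py <<'E'
from rim import *
from scipy.optimize import least_squares
def main(tag):
    p,r,s=state();M=r.as_matrix();print(p,np.abs(s['qvel']).max(),'tilt',M[:2,2])
    im,c=wcam();f=f'pics/wrist{tag}.png';cv2.imwrite(f,im[:,:,::-1]);pickle.dump(c,open(f'w{tag}.pkl','wb'))
    zb=p[2]-.0169;zt=zb+.01;P=[[np.nan]*3]*4
    U={j:rim(f,u,22,4)[0] for j,u in {1:(196,180),2:(435,180)}.items()}
    for j in U:P[j]=onz(c,U[j],zt)
    ctr,yaw,_=square(P);print('zb',zb,'plate',ctr,yaw)
    h=cv2.cvtColor(im,cv2.COLOR_RGB2HSV);m=cv2.inRange(h,(10,70,40),(32,255,255))>0
    # synthetic brass seen through both rims, for a cell offset d from the plate (wrist frame)
    obs={};grid={}
    yy,xx=np.mgrid[-24:24.1:1,-24:24.1:1]
    for j in U:
        x0,y0=np.round(U[j]).astype(int);obs[j]=m[y0-24:y0+25,x0-24:x0+25].astype(float)
        o=np.array(c[1]);D=np.stack([xx+x0,yy+y0,np.ones_like(xx)],-1)@np.linalg.inv(np.array(c[0])).T@c[2].T
        L=lambda z:(o+D*((z-o[2])/D[...,2])[...,None])[...,:2]
        grid[j]=(L(zt),L(zb),L(.094))
    s=lambda d,r:1/(1+np.exp(np.clip((d-r)/.0002,-50,50)))
    def res(v,full=False):
        out=[]
        for j in U:
            A,B,C=grid[j];h_=np.array(P[j])[:2];b=h_+v[:2]
            pr=s(np.hypot(*(A-h_).transpose(2,0,1)),.007)*s(np.hypot(*(B-h_).transpose(2,0,1)),.007)
            rc=np.hypot(*(C-b).transpose(2,0,1));pr=pr*s(rc,.0055)*(1-s(rc,v[2]))
            out.append((cv2.GaussianBlur(pr,(0,0),1.5)-cv2.GaussianBlur(obs[j],(0,0),1.5)).ravel())
        return np.concatenate(out)
    best=min((least_squares(res,[a,b,.0035],diff_step=1e-2,x_scale=1e-3) for a in(-.002,.0005,.002) for b in (-.002,.0005,.002)),key=lambda q:q.cost)
    print('cell - plate (mm)',best.x*1e3,'cost',best.cost,'of',.5*sum((cv2.GaussianBlur(o,(0,0),1.5)**2).sum() for o in obs.values()))
    print('brass px',{j:int(o.sum()) for j,o in obs.items()})
import sys;main(sys.argv[1])
E
python3 chk.py 6
```

```text
[0.51965128 0.19828222 0.12111522] 0.00224723269798556 tilt [8.50180467e-05 4.37396193e-05]
zb 0.10421521520687531 plate [0.51774135 0.19885178] 0.030761205382037905
cell - plate (mm) [-0.31011851  0.3610281   1.3702016 ] cost 5.43426080960757 of 164.9638401009547
brass px {1: 221, 2: 207}
```

The wrist view fits the bushes within 0.5 mm of the plate holes. The gap is about 10 mm, and the plate is level and still. Handing in.

```bash
python3 -c "
from bench import arm
print(arm.finish_job())"
```

```text
the job is handed in; nothing more can be done
None
```

The red cover is lying right side up on the mat, and the job is handed in with the plate held level about 10 mm above the flange, barb on the tap side and holes aligned to about 0.5 mm by the wrist camera; it took about 16 s, and I did not re-check the pen and stopwatch at the end.

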